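# Lock a balance's weighing cell with its transport screw

## Task

Lock this balance for transport: take the black-knobbed transport screw out of the grey accessory block, put it down the well in the middle of the bare balance deck, feel lightly for the threaded bush hidden at the bottom, start the screw upright without cross-threading, and with a light grip turn it clockwise, letting it sink, until its collar is flat on the deck and the weighing cell is drawn up against its stop, finger-tight and no tighter. The weighing cell is delicate: it must never be pushed down with more than about 3 N. Leave the pan carrier in its bore of the block and the two brass weights beside the balance where they are.

Things in the scene. Friction and masses are not known exactly. Their poses are not given: they have to be found in the camera images.
- screw_knob (a point): centre of the transport screw's knob: black, ribbed, 26 mm diameter, 26 mm tall (13 mm above and below this point). z axis runs up the screw. Below the knob a flat steel collar, 40 mm diameter, 5 mm thick; its underside is 19 mm below this point. Screw weighs about 80 g. It hangs upright and loose by its collar in one of the block's bores
- screw_end (a point): blunt lower end of the screw, 72 mm below the collar's underside. From the collar down: 12 mm shank for 48 mm, then an 8 mm core. Two short thread ridges, 15 mm over all, stick out of the core 60 mm below the collar (12 mm above this point), on this point's +x and -x sides (alike)
- block_top (a point): centre of the top face of the grey accessory block, fixed on the bench, 78 mm tall, 56 mm along its x and 132 mm along its y. Two bores, 20 mm wide and 75 mm deep, at y = +36 and -36 mm: the screw stands in one, the pan carrier in the other
- carrier_top (a point): top of the pan carrier in the block's other bore: low aluminium disc, 38 mm diameter, with a small cone, 12 mm tall in all above the block, no knob; leave it alone
- well_mouth (a point): centre of the well's mouth, level with the balance's white deck, 85 mm above the bench: a 26 mm bore, straight down 46 mm, with a flat 42 mm steel rim. x points away from the balance's sloping display, y to its left. Fixed. The housing reaches 157 mm to -x, 85 mm to +x, 90 mm to each y; four rubber rests 3.5 mm tall stand 52 mm from the axis
- bush_nominal (a point): on the well's axis, 55 mm below the deck, level with the top of the weighing cell's brass bush, which hangs hidden below the well. Its hole is really 2 to 3.2 mm off this point sideways, direction unknown, and up to 1 mm high or low. An 11 mm hole between two right-hand flanges (2 starts, lead 13 mm, 2.3 mm thick) that start opposite each other, at an unknown angle, and wind down 200 degrees
- cell (a joint): height of the weighing cell and bush, m: 0 hangs free, negative pushed down (spring, 0.7 N per mm; overload at -0.005), +0.0025 against its stop = locked. Screw end off the hole: it stops on a flange, collar 8 to 19 mm above the deck. In the hole: ridges rest on the flanges, collar 0 to 7 mm above the deck, the lower the less clockwise turn is left to the next start
- balance: the balance, origin under it on the bench, 35 mm to -x of the well's axis. In the bush: turning the screw while held too high runs its ridges into the blunt start of the next flange and jams; let it sink 13 mm a turn, until the collar is on the deck. From a start on, 85 to 145 degrees clockwise draw the cell up tight. A knob gripped with 20 to 30 N slips in the fingers when tight
- big_weight (a point): centre (half-way up) of the larger brass knob weight, 30 mm diameter, 46 mm tall, at the balance's left side; a bystander
- small_weight (a point): centre (half-way up) of the smaller brass knob weight, 24 mm diameter, 37 mm tall, at the balance's left side; a bystander

How it is judged (in metres and radians):
On the way, in this order (a step that is already met when the one before it is completed fails the run):
1. the screw is lifted clear out of the block (height (world z) of screw_knob above 0.17 m), for 0.1 s.
2. the screw's end has found the bush: it stands in the well upright with its collar less than 7.5 mm above the deck, the cell not yet drawn up (z of screw_knob in the frame of well_mouth below 0.0265 m and horizontal distance between screw_knob and well_mouth below 0.008 m and value of joint cell below 0.001 m), for 0.1 s.
At the end, for the whole second after the job is handed in: The screw stands in the well, upright within 3 degrees, its collar flat on the deck (within 2 mm), and the weighing cell is drawn up by more than 1.8 of its 2.5 mm; the pan carrier is within 10 mm and the two weights within 20 mm of where they stood (value of joint cell above 0.0018 m and z of screw_knob in the frame of well_mouth between 0.0165 and 0.021 m and horizontal distance between screw_knob and well_mouth below 0.008 m and angle between screw_knob's own z axis and vertical below 0.05 rad and distance of carrier_top from where it was at the start of the episode below 0.01 m and distance of each of big_weight, small_weight from where it was at the start of the episode below 0.02 m); the robot touches nothing.
It fails at once if the weighing cell is pushed down more than 5 mm (3.5 N): overloaded (value of joint cell below -0.005 m).
It fails at once if cross-threaded: the screw leans more than 4 degrees while it draws the cell up (value of joint cell above 0.0008 m and angle between screw_knob's own z axis and vertical above 0.07 rad and z of screw_knob in the frame of well_mouth below 0.028 m).
It fails at once if the screw is over-tightened: more than 100 N between its thread and the cell (contact force between screw and cell above 100 N).
It fails at once if the pan carrier is pulled out or moved by more than 10 mm (distance of carrier_top from where it was at the start of the episode above 0.01 m).
It fails at once if a weight is moved by more than 20 mm or knocked over (distance of any of big_weight, small_weight from where it was at the start of the episode above 0.02 m or angle between any of big_weight, small_weight's own z axis and vertical above 0.4 rad).
It also fails if it takes over 72 s, if anything falls off the work surface, if the arm or the gripper's body presses on something with over 40 N, if the wrist force passes 120 N, or if a joint passes its speed limit or range.

## Robot

A 6-joint arm with a two-finger parallel gripper is mounted at the origin on a cart in front of the work surface, level with it; the furniture and walls round the work are solid. World frame = base frame: x ahead of the robot, y to its left, z up, the work surface at z = 0. Lengths are in m, angles in degrees, forces in N, time in s.
With the tool pointing down it reaches from about 0.325 to 0.85 m from the base axis. Payload 15.5 kg.
Tool frame: the origin (TCP) lies at the very end of the fingers, on their centre line; the grasp point (between the pads) lies arm.grip_depth behind it (arm.grip_depth is the distance from the TCP to the grasp point, in m); z points along the fingers, y is the line along which they close (so a half turn about z gives the same grasp; the last joint's range is limited). The gripper opens to 91 mm and grips with 3 to 60 N. Pads are 32 mm wide; open, the fingers measure 118 mm over their backs; the gripper's body (76 mm by 178 mm) begins 60 mm behind the grasp point.
Start: joints at [62.538, 28.281, 77.091, -0, 74.628, -5.472], TCP at [0.234, 0.58, 0.214] pointing down, gripper open.
Joint ranges: [-166.48, 166.48], [-47.26, 123.95], [12.59, 153.08], [-70.14, 250.14], [6.76, 159.57], [-176.63, 176.63]. Speed limits (degrees/s): [108.29, 108.29, 147.25, 172.46, 172.46, 172.46].

## Interface

Orientations are given as a 3x3 rotation matrix whose columns are the frame's x, y, z axes.
In Python, from rig import arm gives the robot as it stands. Calls block until the motion is done:
- arm.move_to(position, orientation): joint-space move of the TCP to a pose.
- arm.move_l(position, orientation=None, feed=0.15): straight line of the TCP; orientation=None keeps the orientation; feed is the mean speed in m/s.
- arm.move_joints(angles): joint-space move.
- arm.grip(opening): finger opening in m; the grip force is fixed at half the most; returns when the fingers have stopped.
- arm.sleep(seconds).
- arm.solve_ik(position, orientation): joint angles nearest the present ones, or None.
- arm.snapshot(name): name is "scene" or "side" or "wrist"; returns the picture (420x560x3 uint8, red, green, blue); there is no depth.
- arm.get_calibration(name): a dict with "intrinsics" (3x3 intrinsics, pixels), "cam_to_world" (4x4, takes a point from camera to world coordinates). Camera axes: x right, y down, z forward; pixel columns grow to the right and rows downward; lengths in m; the calibration is good to about 2 mm. A picture is of the moment at which its call begins: read the wrist's pose just before it. get_calibration takes no time and is no camera call; for the wrist camera it gives the pose at the moment of the call.
A pose or a line that the arm cannot do raises arm.Unreachable and nothing moves.
- arm.sign_off(): hands the job in; it is judged then, once.
Readings, each from a call of its own:
- arm.current_t(): time.
- arm.current_joint_positions(): joint angles.
- arm.current_dq(): joint speeds.
- arm.current_tau(): joint torques, N m.
- arm.current_ee_pos(): TCP position.
- arm.current_tool_rot(): TCP orientation.
- arm.current_force(): force on the tool from outside, world axes, zero at the start.
- arm.current_torque(): the same for the moment, N m.
- arm.current_width(): finger opening in m.
- arm.current_grasp_force(): force on a finger pad.
Only numpy, scipy, OpenCV 4.12 (cv2) and the standard library are available. Lean on these libraries where they do the work, as an engineer would, in place of code of your own. Each camera call takes 0.05 s, during which the arm holds its last target. There are 200 camera calls.

## Working session

There is one attempt and no reset: what is moved stays moved. The work goes in short steps, each a Python script; the robot and the scene stay as the last script left them, time stands still between calls to the robot, and variables do not carry over. Pictures are saved under pics/ and viewed, at most 10 in all, crops included, and the job is handed in when it is done.

```bash
ls; mkdir -p pics
python3 - <<'E'
from rig import arm
import cv2,numpy as np
np.set_printoptions(precision=4,suppress=True)
for n in ("scene","side","wrist"):
    c=arm.get_calibration(n); im=arm.snapshot(n); cv2.imwrite(f"pics/{n}0.png",im[:,:,::-1]); np.savez(f"{n}0.npz",im=im,K=c["intrinsics"],T=c["cam_to_world"])
    print(n,c["intrinsics"],c["cam_to_world"])
print(arm.current_t(),arm.grip_depth,arm.current_width(),arm.current_force(),arm.current_tool_rot())
E
```

```text
pics
scene [[431.4521   0.     285.1928]
 [  0.     431.4521 205.2282]
 [  0.       0.       1.    ]] [[ 0.8854 -0.3147  0.342   0.1948]
 [-0.4643 -0.5673  0.6802 -0.4534]
 [-0.02   -0.7611 -0.6484  0.6506]
 [ 0.      0.      0.      1.    ]]
side [[399.3936   0.     290.375 ]
 [  0.     399.3936 206.3918]
 [  0.       0.       1.    ]] [[ 0.1988 -0.7271  0.6571 -0.0338]
 [-0.98   -0.1484  0.1323  0.0144]
 [ 0.0014 -0.6703 -0.7421  0.7317]
 [ 0.      0.      0.      1.    ]]
wrist [[328.6437   0.     276.8122]
 [  0.     328.6437 209.1634]
 [  0.       0.       1.    ]] [[ 0.3739  0.8875  0.2691  0.1566]
 [ 0.9274 -0.3576 -0.1095  0.6111]
 [-0.001   0.2906 -0.9569  0.3852]
 [ 0.      0.      0.      1.    ]]
0.15 0.0188 0.09109997447644623 [ 0.4538 -0.6435 -0.3129] [[-0.9272  0.3744 -0.0004]
 [ 0.3744  0.9272 -0.0008]
 [ 0.0001 -0.0009 -1.    ]]
```

View pics/scene0.png

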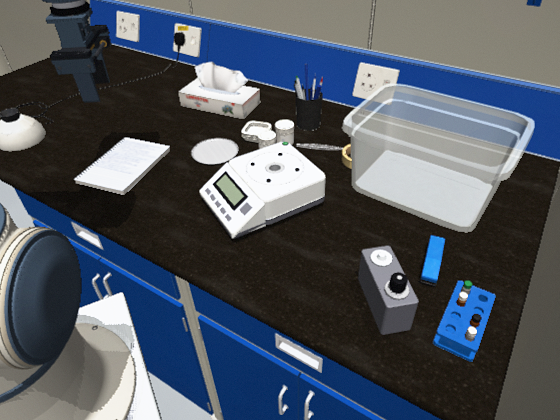

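View pics/side0.png

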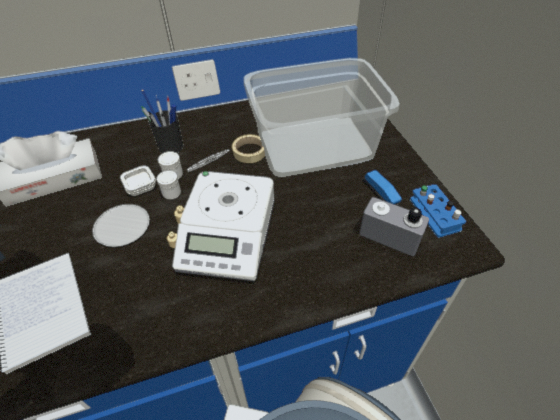

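View pics/wrist0.png

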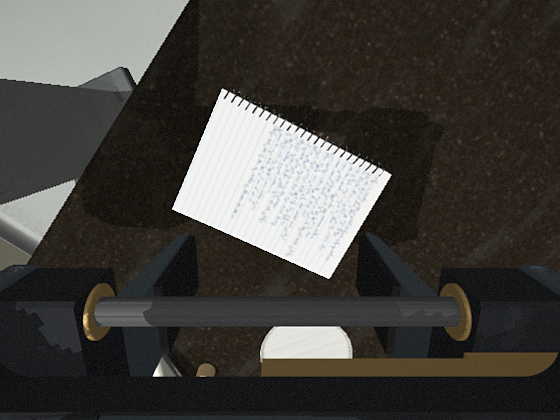

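The scene view shows the well at about (276,168), the screw knob at (398,282), and the carrier at (381,257). In the side view they are at (229,199), (414,217) and (381,208). The wrist view only shows the notepad. I'll triangulate these roughly, then look closer with the wrist camera.

```bash
cat > h.py <<'E'
import numpy as np,cv2
np.set_printoptions(precision=4,suppress=True)
def ray(K,T,uv):
    d=T[:3,:3]@np.linalg.solve(K,[uv[0],uv[1],1.]); return T[:3,3],d/np.linalg.norm(d)
def plane(K,T,uv,z):
    o,d=ray(K,T,uv); return o+d*(z-o[2])/d[2]
def tri(rs):
    A=np.zeros((3,3));b=np.zeros(3)
    for o,d in rs:
        P=np.eye(3)-np.outer(d,d);A+=P;b+=P@o
    p=np.linalg.solve(A,b); return p,[np.linalg.norm(np.cross(p-o,d)) for o,d in rs]
def down(yaw): # yaw (deg) = direction of tool y axis... x=(cos,sin), z down
    c,s=np.cos(np.radians(yaw)),np.sin(np.radians(yaw))
    return np.array([[c,s,0],[s,-c,0],[0,0,-1.]])
E
python3 - <<'E'
from h import *
S={n:np.load(f"{n}0.npz") for n in ("scene","side")}
for name,a,b,z in (("well",(276,168),(229,199),.085),("knobtop",(398,276),(415,211),.110),("carrier",(381,255),(381,207),.09)):
    r=[ray(S[n]["K"],S[n]["T"],p) for n,p in (("scene",a),("side",b))]
    print(name,tri(r),plane(S["scene"]["K"],S["scene"]["T"],a,z),plane(S["side"]["K"],S["side"]["T"],b,z))
from rig import arm
for nm,p in (("knob",(.54,-.28)),("well",(.5,.05))):
  for yaw in range(-180,180,45):
    q=arm.solve_ik([p[0],p[1],.25],down(yaw)); print(nm,yaw,q)
E
```

```text
well (array([0.5372, 0.2692, 0.0809]), [np.float64(0.00031856340501938024), np.float64(0.00031856340501945255)]) [0.5351 0.2644 0.085 ] [0.5332 0.2675 0.085 ]
knobtop (array([ 0.5561, -0.1308,  0.1106]), [np.float64(0.0006609442237717896), np.float64(0.0006609442237717064)]) [ 0.5573 -0.13    0.11  ] [ 0.5558 -0.131   0.11  ]
carrier (array([ 0.5768, -0.064 ,  0.086 ]), [np.float64(0.0008667538438494486), np.float64(0.0008667538438493314)]) [ 0.5751 -0.0662  0.09  ] [ 0.5718 -0.0636  0.09  ]
knob -180 [ -33.0305   25.1187   76.7272   -0.       78.1541 -123.0305]
knob -135 [ -33.0305   25.1187   76.7272   -0.       78.1541 -168.0305]
knob -90 [-33.0305  25.1187  76.7272  -0.      78.1541 146.9695]
knob -45 [-33.0305  25.1187  76.7272  -0.      78.1541 101.9695]
knob 0 [-33.0305  25.1187  76.7272  -0.      78.1541  56.9695]
knob 45 [-33.0305  25.1187  76.7272  -0.      78.1541  11.9695]
knob 90 [-33.0305  25.1187  76.7272  -0.      78.1541 -33.0305]
knob 135 [-33.0305  25.1187  76.7272  -0.      78.1541 -78.0305]
well -180 [ -1.1012  16.2507  91.0522  -0.      72.6971 -91.1012]
well -135 [  -1.1012   16.2507   91.0522   -0.       72.6971 -136.1012]
well -90 None
well -45 [ -1.1012  16.2507  91.0522  -0.      72.6971 133.8988]
well 0 [-1.1012 16.2507 91.0522 -0.     72.6971 88.8988]
well 45 [-1.1012 16.2507 91.0522 -0.     72.6971 43.8988]
well 90 [-1.1012 16.2507 91.0522 -0.     72.6971 -1.1012]
well 135 [ -1.1012  16.2507  91.0522  -0.      72.6971 -46.1012]
```

The triangulation agrees with the stated geometry: knob top z=0.1106 against an expected 0.110, and a 70 mm spacing to the carrier against 72 mm. Next I take wrist pictures at the same yaw over the well and then over the knob.

Run:
```python
from h import *
from rig import arm
R=down(73)
for n,p in (("well",(.535,.267)),("knob",(.5565,-.1308))):
    arm.move_to([p[0],p[1],.235],R); arm.sleep(.3)
    c=arm.get_calibration("wrist"); im=arm.snapshot("wrist")
    np.savez(f"w_{n}.npz",im=im,K=c["intrinsics"],T=c["cam_to_world"],tcp=arm.current_ee_pos(),R=arm.current_tool_rot())
    cv2.imwrite(f"pics/w_{n}.png",im[:,:,::-1]); print(arm.current_t(),arm.current_ee_pos(),arm.current_joint_positions())
t=arm.current_t();F=[]
for i in range(20): F.append(np.r_[arm.current_force(),arm.current_torque()])
print(arm.current_t()-t,np.mean(F,0),np.std(F,0))
a=cv2.imread("pics/w_well.png");b=cv2.imread("pics/w_knob.png")
cv2.imwrite("pics/both.png",np.hstack([a[60:360,80:480],b[60:360,80:480]]))
```

```text
2.1 [0.5348 0.2674 0.235 ] [20.8394 24.9805 79.442   0.0011 75.5787 37.7948]
3.925 [ 0.5566 -0.1304  0.235 ] [-19.1686  22.815   83.1498   0.0009  74.0408  -2.2052]
0.0 [ 1.2163 -0.1167  0.1375 -0.0568  0.0445 -0.0736] [0. 0. 0. 0. 0. 0.]
```

View pics/both.png

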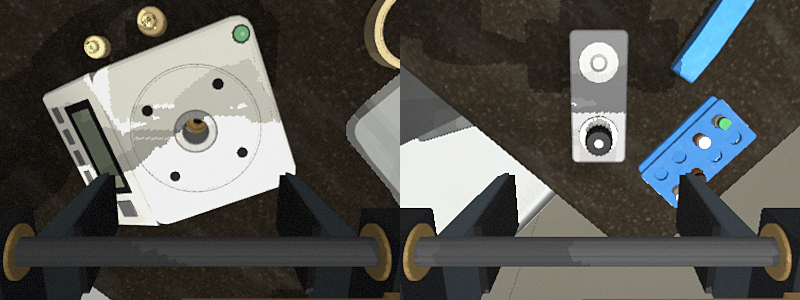

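The left picture shows the balance with the well at image (276,190), and brass is visible down the well. The right picture shows the block with the knob top at (279,203) and the carrier at (279,122). I'll enlarge both.

Run:
```python
import cv2,numpy as np
a=cv2.imread("pics/w_well.png")[160:220,246:306];b=cv2.imread("pics/w_knob.png")[90:240,230:330]
a=cv2.resize(a,(400,400),interpolation=cv2.INTER_NEAREST);b=cv2.resize(b,(267,400),interpolation=cv2.INTER_NEAREST)
cv2.imwrite("pics/zoom.png",np.hstack([a,b]))
```

```text
(no output)
```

View pics/zoom.png

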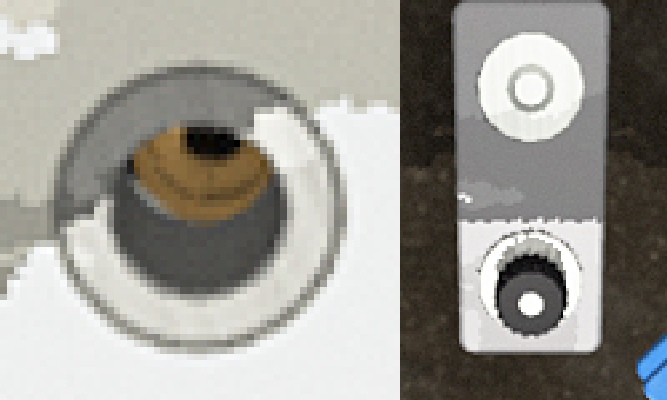

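The well shows the black bush hole near image (278,181), so it can be measured visually. I'll put the camera directly above the well and look straight down.

Run:
```python
from h import *
from rig import arm
L=np.load("w_knob.npz"); K,T=L["K"],L["T"]
kt=plane(K,T,(278.8,203.6),.110); ct=plane(K,T,(278.8,123),.090); print("knob",kt,"carrier",ct,np.linalg.norm((kt-ct)[:2]),np.degrees(np.arctan2(*(ct-kt)[1::-1])))
W=np.load("w_well.npz"); w=plane(W["K"],W["T"],(275.9,191.2),.085); print("well",w)
R=down(73); off=(L["T"][:3,3]-L["tcp"]); print("off",off)
p=[w[0]-off[0],w[1]-off[1],.145]
arm.move_to([p[0],p[1],.235],R); arm.move_l(p); arm.sleep(.3)
c=arm.get_calibration("wrist"); im=arm.snapshot("wrist"); K,T=c["intrinsics"],c["cam_to_world"]
np.savez("w_top.npz",im=im,K=K,T=T)
pc=T[:3,:3].T@(w-T[:3,3]); uv=(K@pc)[:2]/pc[2]; print("uv",uv,arm.current_t())
u,v=uv.round().astype(int); print(u,v)
x0,y0=u-35,v-35; a=im[y0:y0+70,x0:x0+70,::-1]; cv2.imwrite("pics/top.png",cv2.resize(a,(560,560),interpolation=cv2.INTER_CUBIC)); print(x0,y0)
```

```text
knob [ 0.5571 -0.132   0.11  ] carrier [ 0.5782 -0.0627  0.09  ] 0.07247953045523021 73.08731981809281
well [0.5343 0.2721 0.085 ]
off [0.0234 0.0799 0.1718]
uv [276.2829 109.472 ] 6.2583
276 109
241 74
```

View pics/top.png

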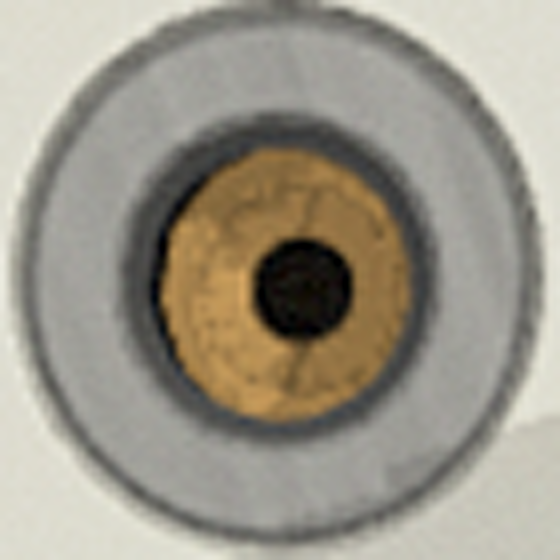

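Looking straight down, the rim is centred at zoom (280,273), the bore bottom (brass disc) at (287,285), and the black hole at (302,288). Dark seams from the flange starts show at about (310,205) and (300,360). I'll turn these into positions.

Run:
```python
from h import *
L=np.load("w_top.npz"); im,K,T=L["im"],L["K"],L["T"]; x0,y0=241,74
a=im[y0:y0+70,x0:x0+70]; s=8; A=cv2.resize(a,None,fx=s,fy=s,interpolation=cv2.INTER_CUBIC)
hsv=cv2.cvtColor(A,cv2.COLOR_RGB2HSV); 
def fit(m,near=(280,280)):
    cs,_=cv2.findContours(m.astype(np.uint8),cv2.RETR_EXTERNAL,cv2.CHAIN_APPROX_NONE); c=max(cs,key=cv2.contourArea); return cv2.minEnclosingCircle(c),cv2.fitEllipse(cv2.convexHull(c))
g=A.max(2).astype(int); yy,xx=np.mgrid[:560,:560]
brass=(hsv[...,1]>90)&(g>60)
hole=(g<60)&(np.hypot(xx-302,yy-288)<75)
dark=(g<125)|brass; bore=dark&(np.hypot(xx-280,yy-280)<190)
px=lambda c:((c[0]+.5)/s-.5+x0,(c[1]+.5)/s-.5+y0)
for n,m,z in (("bore mouth",bore,.085),("brass",brass,.039),("hole",hole,.030),("hole-",hole,.027)):
    mc,e=fit(m); print(n,"ell",e, plane(K,T,px(e[0]),z))
print("rim manual",plane(K,T,px((279.5,273)),.085))
```

```text
bore mouth ell ((278.441650390625, 278.8851318359375), (322.86737060546875, 336.5417175292969), 175.46957397460938) [0.5339 0.2729 0.085 ]
brass ell ((283.704345703125, 284.33111572265625), (250.87216186523438, 272.8560485839844), 4.543349266052246) [0.5342 0.2725 0.039 ]
hole ell ((302.7889099121094, 289.1679992675781), (98.21788024902344, 101.60247802734375), 7.2037811279296875) [0.5359 0.2714 0.03  ]
hole- ell ((302.7889099121094, 289.1679992675781), (98.21788024902344, 101.60247802734375), 7.2037811279296875) [0.5359 0.2714 0.027 ]
rim manual [0.5341 0.2734 0.085 ]
```

The axis is at about (0.534, 0.2728) and the hole at about (0.5359, 0.2714), which is 2.4 mm off. That is within the stated 2 to 3.2 mm. Now I'll grasp the screw.

Run:
```python
from h import *
from rig import arm
R=down(73); k=[.5571,-.1315]
arm.move_l([.5127,.1982,.235],feed=.3)
arm.move_to([*k,.235],R); arm.grip(.046)
arm.move_l([*k,.13],feed=.25); arm.move_l([*k,.0885],feed=.06)
f0=arm.current_force(); arm.grip(.02); arm.sleep(.2)
print("w",arm.current_width(),arm.current_grasp_force(),f0,arm.current_force(),arm.current_t())
arm.move_l([*k,.125],feed=.08); arm.move_l([*k,.27],feed=.25); arm.sleep(.2)
print(arm.current_force(),arm.current_torque(),arm.current_t(),arm.current_width())
o=[]
for n in ("scene","side","wrist"):
    c=arm.get_calibration(n); im=arm.snapshot(n); np.savez(f"g_{n}.npz",im=im,K=c["intrinsics"],T=c["cam_to_world"],tcp=arm.current_ee_pos())
    tcp=arm.current_ee_pos(); T=c["cam_to_world"]; 
    for dz in (0,-.081):
        q=T[:3,:3].T@(tcp+[0,0,dz]-T[:3,3]); uv=(c["intrinsics"]@q)[:2]/q[2]; print(n,dz,uv)
    u,v=(uv).round().astype(int); u=min(max(u,50),510); v=min(max(v,60),360)
    print("crop",u-50,v-60); o.append(cv2.resize(im[v-60:v+60,u-50:u+50,::-1],(260,312),interpolation=cv2.INTER_CUBIC))
cv2.imwrite("pics/held.png",np.hstack(o))
```

```text
w 0.025250467483441372 30.001048743724823 [ 0.4931  0.0824 -0.5102] [-0.2725 -0.0375  6.1327] 10.85
[-0.1048  0.1174  0.0339] [-0.106   0.0722 -0.005 ] 12.3917 0.025350525689641645
scene 0 [415.5657 200.9237]
scene -0.081 [406.0038 242.6428]
crop 356 183
side 0 [435.9802 151.6552]
side -0.081 [424.5904 183.9921]
crop 375 124
wrist 0 [278.5669 261.0142]
wrist -0.081 [278.2218 216.7937]
crop 228 157
```

View pics/held.png

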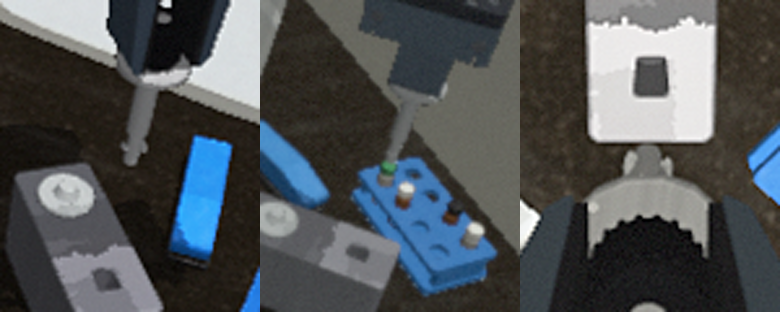

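The screw is held upright. Its tip appears at wrist row ~218 against 216.8 predicted, so it is within about 1 mm of the tool axis, and the fixed cameras agree. I'll carry it to the well with J6 near −172°, leaving the full clockwise range free, then feel lightly for the hole.

```bash
cat > probe.py <<'E'
from h import *
from rig import arm
def fz():
    v=[]
    for i in range(3): arm.sleep(.01); v.append(np.r_[arm.current_force(),arm.current_torque()[2]])
    return np.mean(v,0)
def probe(x,y,z0=.1175,zmin=.0965,step=.001,lim=.9,base=None):
    p=arm.current_ee_pos()
    if p[2]<z0-.0005: arm.move_l([p[0],p[1],z0],feed=.05)
    arm.move_l([x,y,z0],feed=.05); arm.sleep(.1)
    b=fz() if base is None else base; z=z0; log=[]
    while z>zmin:
        z-=step; arm.move_l([x,y,z],feed=.02); d=fz()-b; log.append((round((z-.0955)*1e3,1),*d.round(2)))
        if d[2]>lim: break
    return z,log,b
E
python3 - <<'E'
from probe import *
hx,hy=.5359,.2714
R=down(283); q=arm.solve_ik([hx,hy,.27],R); print(q)
assert q is not None and q[5]<0
arm.move_joints(q); arm.move_l([hx,hy,.21],feed=.2); arm.move_l([hx,hy,.125],feed=.06); print(fz(),arm.current_t(),arm.current_width())
z,log,b=probe(hx,hy); print(b)
for l in log[-8:]: print(*l)
print(arm.current_t(),arm.current_ee_pos())
E
```

```text
[  21.1653   23.5737   76.1185   -0.       80.3078 -171.8347]
[ 0.3138 -0.122  -0.4367  0.0165] 17.1917 0.025283462305439878
[ 0.2487  0.43   -1.1035  0.0083]
21.0 0.02 -0.31 0.06 -0.02
20.0 -0.35 -0.58 0.96 0.0
18.1667 [0.5359 0.2714 0.1155]
```

```bash
python3 - <<'E'
s=open('probe.py').read()
s=s.replace("def fz():\n    v=[]\n    for i in range(3)","def fz(n=4):\n    v=[]\n    for i in range(n)").replace("b=fz() if","b=fz(20) if").replace("if d[2]>lim: break","if d[2]>lim and (fz(10)-b)[2]>lim: break")
open('probe.py','w').write(s)
E
python3 - <<'E'
from probe import *
z,log,b=probe(.5359,.2714); print(b)
for l in log: print(*l)
print(fz(10)-b,arm.current_t(),arm.current_ee_pos())
E
```

```text
[ 0.0394 -0.0194 -0.8152  0.0006]
21.0 0.01 0.02 0.03 0.02
20.0 -0.23 0.13 0.22 0.01
19.0 0.03 -0.26 -0.18 -0.0
18.0 0.01 0.44 -0.34 -0.0
17.0 -0.6 0.32 0.11 -0.01
16.0 0.37 -0.04 -0.34 -0.0
15.0 0.23 -0.49 0.67 0.01
14.0 -0.47 0.34 0.1 -0.0
13.0 0.54 -0.36 0.12 0.0
12.0 -0.12 0.42 0.11 -0.02
11.0 -0.38 -0.46 0.4 -0.0
10.0 0.3 -0.06 -0.31 0.01
9.0 -0.05 0.28 -0.15 0.0
8.0 0.15 -0.14 0.05 -0.01
7.0 0.13 0.19 0.05 -0.02
6.0 0.58 0.13 0.14 0.01
5.0 0.25 -0.14 0.38 -0.02
4.0 -0.36 -0.01 1.52 0.01
[ 0.2484 -0.093   1.292   0.0129] 24.2 [0.5359 0.2714 0.0995]
```

It found the hole on the first full probe. The ridges are resting at a collar height of about 5 mm with ~1.3 N. Next I turn clockwise under light force control, letting it sink.

```bash
cat > turn.py <<'E'
from probe import *
def turn(yaw,total,base,z,x=.5359,y=.2714,step=10,tgt=1.0,zfloor=.0935,tzmax=.12,latmax=6,seated=False):
    done=0; hist=[]; 
    while done<total:
        yaw-=step; done+=step
        if not seated: z=max(z-step*13e-3/360,zfloor)
        arm.move_l([x,y,z],down(yaw),feed=.03); d=fz(5)-base
        hist.append((yaw,round((z-.0955)*1e3,2),*d.round(2)))
        if abs(d[3])>tzmax or np.hypot(d[0],d[1])>latmax or d[2]<-6 or d[2]>2.6: break
        if not seated: z+=float(np.clip((d[2]-tgt)*.4e-3,-.3e-3,1e-3))
    return yaw,z,hist
E
python3 - <<'E'
from turn import *
b=np.array([.04,-.02,-.815,0]); 
yaw,z,h=turn(283,120,b,.0995)
for l in h: print(*l)
print(yaw,z,arm.current_t(),fz(10)-b,arm.current_width())
E
```

```text
273 3.64 0.23 0.21 1.38 -0.0
263 3.43 0.02 0.26 0.97 -0.01
253 3.06 -0.31 0.12 0.62 -0.0
243 2.54 -0.28 -0.15 1.21 -0.0
233 2.27 -0.13 0.21 1.09 -0.01
223 1.94 -0.33 -0.08 1.42 -0.0
213 1.75 -0.31 0.24 0.89 -0.03
203 1.34 -0.22 -0.11 0.39 -0.01
193 0.74 -0.23 0.13 1.27 -0.0
183 0.49 -0.23 0.01 0.86 0.01
173 0.07 0.0 0.23 4.03 -0.02
173 0.09556962146911185 28.2333 [ 0.0881 -0.1706  4.537   0.0294] 0.025327122799717588
```

The force jumped from 0.9 N to 4 N within 0.4 mm at h≈0.07 mm, so the collar is on the rigid deck (the cell spring is only 0.7 N/mm). I'll keep that height and turn until it is finger-tight.

```bash
sed -i 's/d\[2\]>2.6/d[2]>(12 if seated else 2.6)/' turn.py
python3 - <<'E'
from turn import *
b=np.array([.04,-.02,-.815,0]); 
yaw,z,h=turn(173,200,b,.0955,seated=True,step=8,tzmax=.2)
for l in h: print(*l)
print(yaw,z,arm.current_t(),fz(10)-b,arm.current_width(),arm.current_joint_positions()[5])
E
```

```text
165 0.0 0.15 -0.14 5.92 -0.06
157 0.0 0.42 0.41 6.66 -0.06
149 0.0 -0.22 -0.19 6.26 -0.04
141 0.0 0.1 0.03 6.37 -0.09
133 0.0 -0.3 0.19 6.1 -0.05
125 0.0 0.1 0.29 6.11 -0.06
117 0.0 -0.11 0.1 6.06 -0.07
109 0.0 0.4 0.23 6.38 -0.08
101 0.0 -0.09 -0.09 6.24 -0.08
93 0.0 0.18 -0.12 6.42 -0.06
85 0.0 0.11 -0.8 6.3 -0.1
77 0.0 0.07 -0.44 6.62 -0.07
69 0.0 0.11 -0.73 6.69 -0.07
61 0.0 0.13 -0.48 6.37 -0.08
53 0.0 -0.03 0.06 6.49 -0.07
45 0.0 -0.07 -0.2 6.35 -0.07
37 0.0 0.09 -0.21 5.92 -0.07
29 0.0 0.35 0.35 6.3 -0.11
21 0.0 0.42 -0.11 5.89 -0.03
13 0.0 -0.66 0.41 6.12 0.08
5 0.0 -1.35 1.27 6.49 0.17
-3 0.0 -1.62 1.36 7.64 0.16
-11 0.0 -1.9 1.37 7.33 0.1
-19 0.0 0.4 0.11 6.44 0.16
-27 0.0 -0.15 0.16 7.47 0.12
-27 0.0955 36.65 [-0.7661  0.6612  7.47    0.1336] 0.02517493375648718 137.75126570817756
```

After 152° of turning on the deck the torque rose and then levelled off at about 0.15 N·m, as if the knob is slipping because it is tight. To check that it is locked, I'll pull up gently in tiny steps. Locked would feel rigid straight away, threaded but loose would give about 0.7 N/mm, and unthreaded would lift free.

Run:
```python
from probe import *
b=np.array([.04,-.02,-.815,0]); z=.0955
for i in range(8):
    z+=.0002; arm.move_l([.5359,.2714,z],feed=.01); d=fz(6)-b; print(round((z-.0955)*1e3,1),d)
    if d[2]<-4: break
print(arm.current_t(),arm.current_ee_pos())
```

```text
0.2 [0.3835 1.1047 4.9214 0.2377]
0.4 [ 1.9762  2.4554 -0.9038  0.2914]
0.6 [ 3.8881  3.408  -6.4659  0.2786]
37.6333 [0.5359 0.2715 0.0958]
```

It is rigid at once (about −28 N/mm), so the thread holds and the cell is at its stop. I'll release, regrip with the wrist turned back, and make a small tightening check for back-off.

Run:
```python
from turn import *
x,y=.5359,.2714
arm.move_l([x,y,.0958],feed=.01); arm.grip(.046); arm.sleep(.2)
arm.move_l([x,y,.0965],feed=.05); 
arm.move_to([x,y,.0965],down(33)); arm.sleep(.2); b=fz(20); print("base",b)
arm.grip(.02); arm.sleep(.1); d=fz(10)-b; print("gripped",d,arm.current_width())
yaw,z,h=turn(33,60,b,.0965,seated=True,step=6,tzmax=.22)
for l in h: print(*l)
print(arm.current_t())
```

```text
base [-0.0477 -0.1222  0.029   0.0035]
gripped [-2.016   3.5947  0.631  -0.0203] 0.025099595561179692
27 1.0 -3.83 3.33 2.33 0.13
21 1.0 -4.09 3.46 2.99 0.25
41.4667
```

Torque reached 0.25 N·m within 12°, so it is still tight. I'll release, back away and take one check picture.

Run:
```python
from turn import *
x,y=.5359,.2714
arm.grip(.06); arm.move_l([x,y,.14],feed=.1); arm.move_l([x,y,.26],feed=.25); arm.sleep(.2)
print(arm.current_force(),arm.current_t())
o=[]
for n,(u,v) in (("scene",(276,165)),("side",(229,195)),("wrist",(277,190))):
    o.append(cv2.resize(arm.snapshot(n)[v-60:v+60,u-50:u+50,::-1],(260,312),interpolation=cv2.INTER_CUBIC))
cv2.imwrite("pics/end.png",np.hstack(o))
```

```text
[ 1.0387  0.5823 -0.1915] 43.575
```

View pics/end.png

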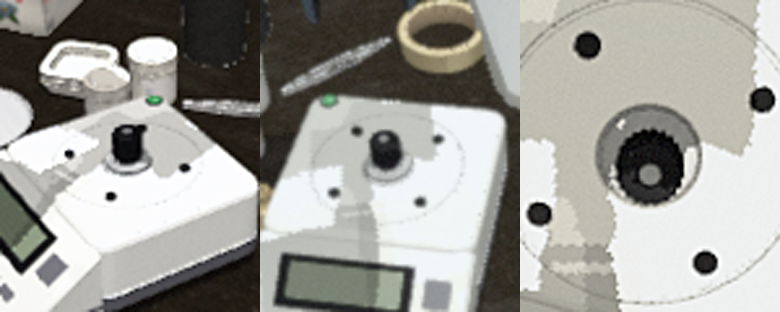

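The screw stands upright in the well, knob at about (127,145) in the scene crop and (385,150) in the side crop, with its collar flat on the deck. The arm is clear, so I'm handing in.

```bash
python3 -c "
from rig import arm
print(arm.sign_off())"
```

```text
the job is handed in; nothing more can be done
None
```

I handed the job in at about 44 s: the screw is upright, collar flat on the deck and finger-tight; a rigid pull-up test indicates the cell is locked, though its height can't be read directly, and no verdict came back.

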